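# Shut the garlic box, then pick the loose bulb up with the tongs

## Task

Press the half-open lid of the wooden garlic box shut until its catch snaps. Then take the kitchen tongs and use them to grip the garlic bulb that stands alone in the middle of the worktop, between box and tongs, without touching the bulb with the gripper itself, and lift it so that it hangs at least 10 cm above the worktop; finish while still holding it up in the tongs' jaws. Leave the salt cellar, the small dish and the timer behind it where they are.

Things in the scene. Friction and masses are not known exactly. Their poses are not given: they have to be found in the camera images.
- keeper_lid (a joint): lid of the oak garlic box, rad: 0 fully shut, grows as it opens upward about the box's far long edge; starts half open (0.35 to 0.8) and stays where it is left. A sprung brass catch at the front stops it at about 0.11: it must be pushed past with some 6 to 9 N downward on the front part of the lid (its weight is not enough) and then sits on the box at 0
- lid_front (a point): point on the top face of the lid, 13 mm behind its front edge and midway along its length, where it can be pressed. x, y, z axes as the box's when the lid is shut (x points from front to hinge, y along the box, z up), turning with the lid
- lid_hinge (a point): middle of the lid's hinge line at the far edge of the box, 76 mm above the worktop; with the lid shut, lid_front lies 57 mm from it horizontally and 10 mm above it. The box (fixed to the worktop) is 70 mm deep, 135 mm long, 86 mm high when shut; two more bulbs stay inside it. Wall cabinets with knobs hang 0.51 m above the rear of the worktop, beyond x = 0.56 m: keep the wrist clear of them
- tongs_grip (a point): steel kitchen tongs lying flat, 235 mm long, 120 g: the point midway between their two black grip flats, 14 mm above the worktop. x along the tongs to the jaws, z up, y across (the arms close along y). Flats: 26 mm tall (1 to 27 mm above the worktop), 74 mm long; 62 mm over their outsides when open. Springs push the arms open with 4 N (open) to 6 N (squeezed) at the flats
- tongs_jaws (a point): point midway between the cupped jaws, 87 mm ahead of tongs_grip along x, same axes and height. Each jaw is an upright shallow V plate 38 mm long, 22 mm tall (3 to 25 mm above the worktop as the tongs lie), centred here. A body 80 mm across fits between them when open, 50 mm with the flats 44 mm over their outsides; the jaws close 1.87 mm for each mm at the flats
- tongs_left: the tongs' arm on their +y side; origin at the pin (100 mm behind tongs_grip), at the level of the underside
- tongs_right: the tongs' arm on their -y side; origin at the pin, at the level of the underside
- garlic_mid (a point): the loose garlic bulb standing on the worktop between the box (to its left) and the tongs (to its right), 50 mm across at its widest (about 18 mm above its underside), 48 mm high, about 23 g; this point is at its centre, half-way up (24 mm above its underside)
- garlic: the same loose bulb; origin at the centre of its underside, z up
- salt: bystander: wooden salt cellar, 66 mm across, 68 mm high; origin under its centre
- small_dish: bystander: white ramekin, 61 mm across, 37 mm high; origin under its centre
- timer: bystander: round kitchen timer, 66 mm across, 48 mm high; origin under its centre
There are look-alikes about, which are no part of the job. Leave any pink look-alike of the garlic alone.

How it is judged:
By the outcome, as a careful person would: the job done as asked, in the order asked, and still so for the second after the job is handed in, while the arm keeps its last pose, push and grip.
It also fails if it takes over 61 s, if anything falls off the work surface, if the arm or the gripper's body presses on something with over 40 N, if the wrist force passes 120 N, or if a joint passes its speed limit or range.

## Robot

A 6-joint arm with a two-finger parallel gripper is mounted at the origin on a cart in front of the work surface, level with it; the furniture and walls round the work are solid. World frame = base frame: x ahead of the robot, y to its left, z up, the work surface at z = 0. Lengths are in m, angles in degrees, forces in N, time in s.
With the tool pointing down it reaches from about 0.375 to 0.9 m from the base axis. Payload 3.1 kg.
Tool frame: the origin (TCP) lies on the centre line of the jaws, within the pads' length; the fingertips stand 25 mm ahead of it and the grasp point (between the pads) lies 6 mm ahead of it; z points along the fingers, y is the line along which they close (so a half turn about z gives the same grasp; the last joint's range is limited). The gripper opens to 87 mm and grips with 3 to 60 N. Pads are 19 mm wide; open, the fingers measure 117 mm over their backs; the gripper's body (75 mm by 190 mm) begins 51 mm behind the grasp point.
Start: joints at [-84.826, 30.224, 82.088, -0, 67.689, -10.227], TCP at [0.166, -0.603, 0.248] pointing down, gripper open.
Joint ranges: [-176.69, 176.69], [-43.24, 126.21], [12.49, 139.97], [-82, 262], [0, 151.66], [-163.58, 163.58]. Speed limits (degrees/s): [159.86, 159.86, 180, 180, 180, 180].

## Interface

Orientations are given as a 3x3 rotation matrix whose columns are the frame's x, y, z axes.
In Python, from rig import * gives the robot as it stands.
- The arm moves only by the tool step_arm, never from a script. Its argument "steps" is a list of rows, each a list of 7 numbers: the shift along the tool's x, y, z normalised to -1 to 1, where 1 is 0.3 m, then the turn, a rotation vector about the tool's x, y, z normalised to -1 to 1, where 1 is 45 degrees, then the gripper's target within -1 to 1 (shut at 1, half-way at 0, fully open at -1). A call has 1 to 8 rows; each row is the pose to reach, as a shift and turn from the pose commanded when the call began, along the tool's axes at that moment; what a row does not reach only later rows make up. A row lasts 1/12 s, in which the tool goes at most 41.7 mm and 7.16 degrees, less where a joint would pass 70% of its speed; a pose out of reach is approached as far as the arm can. A call with a number of a shift or a turn outside -1 to 1 is refused whole. A call with a gripper value outside its range is refused whole. The fingers move at their own pace and stop on an object; the grip force is fixed at half the most. Time passes only in rows, so rows that repeat a pose let the fingers close. It gives the time, the measured TCP pose, the force, the opening and the grip force at its end, in the units of the state.
- read_state(): the state, without advancing time (a new reading comes with each control period).
- capture(name): name is "scene" or "top" or "wrist"; returns a dict with "image" (400x640x3 uint8, red, green, blue), "vertical_fov" (degrees; the focal length in pixels is half the picture's height over the tangent of half this angle, whatever the lens; pixels are square), "cx", "cy" (the principal point, pixels), "k1" (the pictures are not rectified: a ray, as slopes to the right and down, at radius r is drawn at 1 + k1 r^2 times it, then the intrinsics apply), "world_from_camera" (4x4, takes a point from camera to world coordinates); the wrist camera has in their place "T_tool_cam" (4x4, takes a point from camera to tool coordinates, whose origin is the TCP and whose axes are the flange's). Camera axes: x right, y down, z forward; pixel columns grow to the right and rows downward; lengths in m; the calibration is good to about 2 mm. A picture is of the moment at which its call begins: read the wrist's pose just before it. There is no depth.
- hand_in(): hands the job in; it is judged then, once.
The state is a dict: "time_s": time; "joint_positions": joint angles; "qvel": joint speeds; "tau": joint torques, N m; "position": TCP position; "tcp_rot": TCP orientation; "force": force on the tool from outside, world axes, zero at the start; "moment": the same for the moment, N m; "opening": opening from 0.0 (shut) to 1.0 (fully open); "grasp_force": force on a finger pad.
Only numpy, scipy, OpenCV 4.12 (cv2) and the standard library are available. Lean on these libraries where they do the work, as an engineer would, in place of code of your own. Each camera call takes 0.05 s, during which the arm holds its last target. There are 200 camera calls.

## Working session

There is one attempt and no reset: what is moved stays moved. The work goes in short steps, Python scripts to look and compute and a tool call to move; the robot and the scene stay as the last step left them, time stands still between calls to the robot, and variables do not carry over. Pictures are saved under pics/ and viewed, at most 10 in all, crops included, and the job is handed in when it is done.

Besides the shell and the picture viewer there is one more tool, called after "Request:" by a JSON object that holds its "name" and its "arguments". step_arm: Moves the arm, as the interface text tells. Scaled input: -1 to 1 covers 0.3 m each way for a shift and 45 degrees each way for a turn. Its arguments: {"type":"object","properties":{"steps":{"type":"array"}},"required":["steps"]}

```bash
mkdir -p pics; ls
cat > h.py <<'E'
from rig import *
import numpy as np, cv2
def cam(name):
    s=read_state(); c=capture(name)
    f=200/np.tan(np.radians(c["vertical_fov"])/2)
    if name=="wrist":
        T=np.eye(4);T[:3,:3]=np.array(s["tcp_rot"]).reshape(3,3);T[:3,3]=s["position"]
        W=T@np.array(c["T_tool_cam"])
    else: W=np.array(c["world_from_camera"])
    return dict(im=cv2.cvtColor(np.array(c["image"],np.uint8),cv2.COLOR_RGB2BGR),f=f,cx=c["cx"],cy=c["cy"],k1=c["k1"],W=W)
def ray(c,u,v):
    xd,yd=(u-c["cx"])/c["f"],(v-c["cy"])/c["f"]
    x,y=xd,yd
    for _ in range(30):
        k=1+c["k1"]*(x*x+y*y); x,y=xd/k,yd/k
    return c["W"][:3,3],c["W"][:3,:3]@np.array([x,y,1.])
def onz(c,u,v,z):
    o,d=ray(c,u,v); return (o+d*(z-o[2])/d[2]).round(4)
def proj(c,p):
    q=c["W"][:3,:3].T@(np.array(p)-c["W"][:3,3]); x,y=q[0]/q[2],q[1]/q[2]; k=1+c["k1"]*(x*x+y*y)
    return np.array([c["cx"]+c["f"]*k*x,c["cy"]+c["f"]*k*y]).round(1)
def tri(c1,p1,c2,p2):
    a,d=ray(c1,*p1);b,e=ray(c2,*p2)
    s=np.linalg.lstsq(np.c_[d,-e],b-a,rcond=None)[0]
    P,Q=a+s[0]*d,b+s[1]*e
    return ((P+Q)/2).round(4),np.linalg.norm(P-Q).round(4)
E
python3 - <<'E'
from h import *
for n in("scene","top"):
    c=cam(n); cv2.imwrite(f"pics/{n}0.png",c["im"]); print(n,c["W"].round(3).tolist(),c["f"],c["k1"])
s=read_state(); print(s)
E
```

```text
pics
scene [[-0.62, -0.391, 0.68, -0.29], [-0.785, 0.295, -0.545, 0.701], [0.012, -0.872, -0.49, 0.713], [0.0, 0.0, 0.0, 1.0]] 507.15207393694214 -0.1269265834728449
top [[0.018, -0.985, 0.169, 0.382], [-1.0, -0.015, 0.021, -0.016], [-0.018, -0.169, -0.985, 1.171], [0.0, 0.0, 0.0, 1.0]] 373.8763511285612 0.007150916283809082
{'time_s': 0.1, 'joint_positions': array([-8.48243195e+01,  3.02726431e+01,  8.21484017e+01, -7.45906332e-04,
        6.76883109e+01, -1.02262676e+01]), 'qvel': array([-0.02884175, -0.14905341, -0.19595693,  0.06931585,  0.00321292,
       -0.1211023 ]), 'tau': array([ 4.64560162e-05, -4.40985918e+01, -1.77150822e+01,  6.33730413e-02,
        5.33934811e-02, -3.80114500e-05]), 'position': array([ 0.16597401, -0.60193721,  0.24668369]), 'tcp_rot': array([[ 9.64085089e-01,  2.65593501e-01, -1.84170680e-04],
       [ 2.65593364e-01, -9.64083272e-01,  1.89974702e-03],
       [ 3.27004591e-04, -1.88043229e-03, -9.99998179e-01]]), 'force': array([ 0.07493639, -0.20269108, -0.53578774]), 'moment': array([-0.01356047, -0.01702053, -0.00896695]), 'grasp_force': 0.0, 'opening': 1.0022355138275263}
```

View pics/scene0.png

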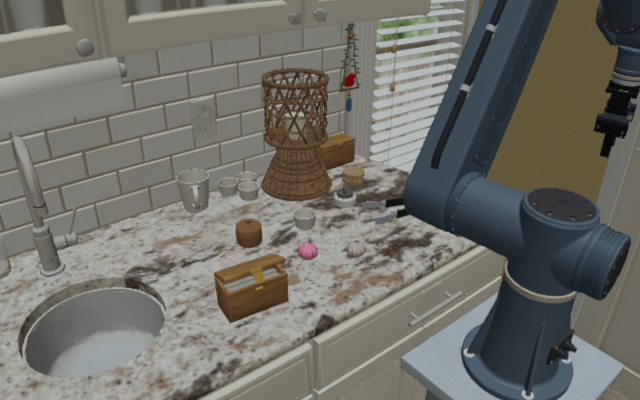

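View pics/top0.png

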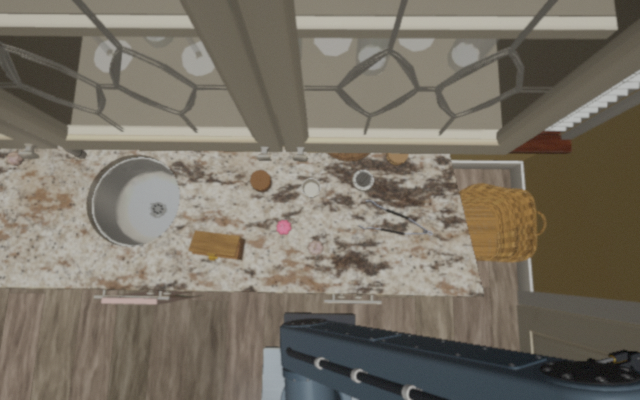

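Scene shows the box at (252,287), a pink bulb at (308,250), the white bulb at (356,247), and the tongs near (390,210), partly hidden by the arm. In the top view the box is at (216,245), the pink bulb at (284,227) and the tongs at (400,220). The salt (260,181), dish (311,188) and timer (363,180) are also visible. The bulb candidates in the top view are pink (284,227) and white at about (318,243). I'll take a close crop to check.

Run:
```python
from h import *
c=cam("top"); a=cv2.resize(c["im"][160:280,180:440],(780,360),interpolation=cv2.INTER_CUBIC)
d=cam("scene"); b=cv2.resize(d["im"][190:330,200:440],(400,233),interpolation=cv2.INTER_CUBIC)
o=np.zeros((600,780,3),np.uint8);o[:360]=a;o[362:595,:400]=b
cv2.imwrite("pics/crop1.png",o)
for n,p,z in(("white",(318,243),.024),("pink",(284,227),.02),("box",(216,245),.08),("salt",(260,181),.068),("dish",(311,188),.037),("timer",(363,180),.048)): print(n,onz(c,*p,z))
print(onz(d,356,247,.024))
```

```text
white [0.4623 0.001  0.024 ]
pink [0.5103 0.1073 0.02  ]
box [0.4477 0.2981 0.08  ]
salt [0.6441 0.1797 0.068 ]
dish [0.6314 0.0255 0.037 ]
timer [ 0.6564 -0.1345  0.048 ]
[0.4486 0.0097 0.024 ]
```

View pics/crop1.png

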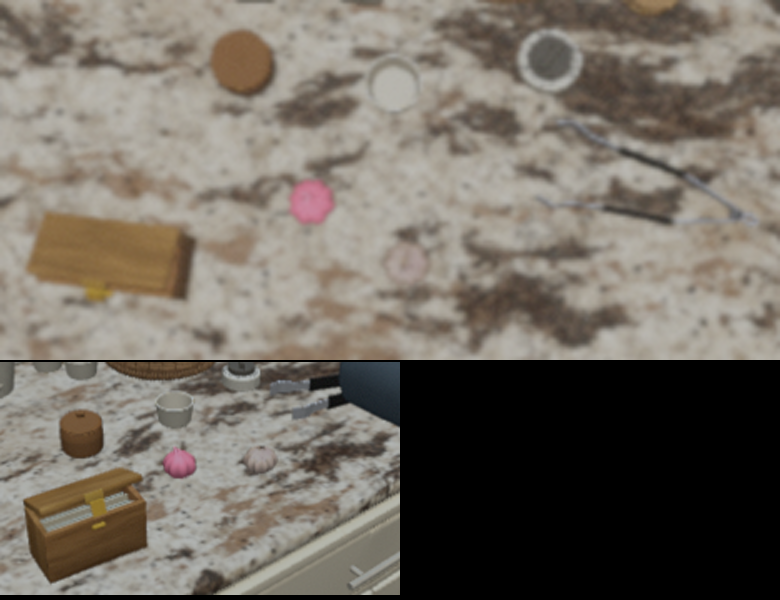

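The white bulb is at crop (405,262), i.e. top (315,247). It stands alone between the box and the tongs, so it's the chosen one; the pink one at (284,227) is the look-alike. Tongs pin is at about top (425,232), with the jaws pointing left and slightly up. I'll move toward the middle and look with the wrist camera on the way.

Request:
{"name": "step_arm", "arguments": {"steps": [[0.97, -0.63, 0, 0, 0, 0.342, 1], [0.97, -0.63, 0, 0, 0, 0.342, 1], [0.97, -0.63, 0, 0, 0, 0.342, 1], [0.97, -0.63, 0, 0, 0, 0.342, 1], [0.97, -0.63, 0, 0, 0, 0.342, 1], [0.97, -0.63, 0, 0, 0, 0.342, 1], [0.97, -0.63, 0, 0, 0, 0.342, 1], [0.97, -0.63, 0, 0, 0, 0.342, 1]]}}

```text
time_s: 0.87
position: [0.3882, -0.3515, 0.2476]
tcp_rot: [[1.0, -0.0, 0.0], [-0.0, -1.0, 0.0], [0.0, -0.0, -1.0]]
force: [0.9, -0.0, -0.3]
opening: 0.482
grasp_force: 0.0
```

Request:
{"name": "step_arm", "arguments": {"steps": [[0.12, -0.9, -0.2, 0, 0, 0, 1], [0.12, -0.9, -0.2, 0, 0, 0, 1], [0.12, -0.9, -0.2, 0, 0, 0, 1], [0.12, -0.9, -0.2, 0, 0, 0, 1], [0.12, -0.9, -0.2, 0, 0, 0, 1], [0.12, -0.9, -0.2, 0, 0, 0, 1], [0.12, -0.9, -0.2, 0, 0, 0, 1], [0.12, -0.9, -0.2, 0, 0, 0, 1]]}}

```text
time_s: 1.53
position: [0.4231, -0.0786, 0.3087]
tcp_rot: [[1.0, 0.006, 0.002], [0.006, -1.0, 0.002], [0.002, -0.002, -1.0]]
force: [-0.7, -0.3, -0.7]
opening: 0.009
grasp_force: 0.0
```

Run:
```python
from h import *
c=cam("wrist"); cv2.imwrite("pics/w1.png",c["im"]); print(c["W"].round(3).tolist(),c["f"],read_state()["position"])
d=cam("scene"); cv2.imwrite("pics/s1.png",d["im"])
np.save("w1.npy",c,allow_pickle=True)
```

```text
[[0.005, -0.971, -0.241, 0.488], [-1.0, -0.005, 0.0, -0.079], [-0.002, 0.241, -0.971, 0.445], [0.0, 0.0, 0.0, 1.0]] 305.45871885779184 [ 0.4232582  -0.08095588  0.30824495]
```

View pics/w1.png

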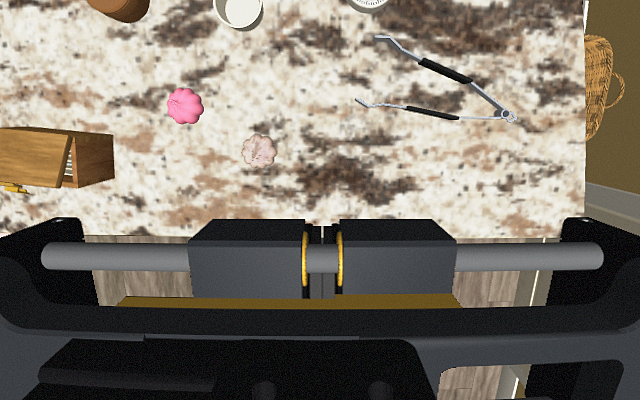

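The wrist view shows the bulb at (260,150), the pink one at (185,106) and the tongs pin at (507,116). The flats are at (446,71) and (432,113), with jaw tips at (380,40) and (360,102). The box's right end face spans (70-114,130-187) with its near/far bottom corners at (114,182) and (113,135).

Run:
```python
from h import *
c=np.load("w1.npy",allow_pickle=True).item(); d=cam("scene"); t=cam("top")
P=lambda n,*a:print(n,*a)
P("bulb",onz(c,260,150,.024),tri(c,(260,150),d,(356,248)))
P("pin",onz(c,507,116,.014)); P("flatU",onz(c,446,71,.027)); P("flatL",onz(c,432,113,.027))
P("jawtipU",onz(c,378,38,.025)); P("jawtipL",onz(c,358,101,.025))
P("box bottom FR,BR",onz(c,114,182,0),onz(c,113,135,0)," scene bottom FL,FR",onz(d,230,319.6,0),onz(d,288,299.8,0))
# brass / box in the top
P("lid corners, top view z.1:",[onz(t,180+u/3,160+v/3,.1).tolist() for u,v in((28,273),(167,293),(190,228),(45,213))])
P("pink",onz(c,185,106,.024))
im=cv2.resize(d["im"][240:330,200:310],(770,600),interpolation=cv2.INTER_CUBIC); cv2.imwrite("pics/box.png",im)
```

```text
bulb [0.4517 0.006  0.024 ] (array([0.4512, 0.0071, 0.0186]), np.float64(0.0))
pin [ 0.501 -0.337  0.014]
flatU [ 0.556  -0.2399  0.027 ]
flatL [ 0.5025 -0.2255  0.027 ]
jawtipU [ 0.5948 -0.1498  0.025 ]
jawtipL [ 0.5168 -0.1264  0.025 ]
box bottom FR,BR [0.4018 0.2378 0.    ] [0.4722 0.2286 0.    ]  scene bottom FL,FR [0.4323 0.3647 0.    ] [0.4121 0.2344 0.    ]
lid corners, top view z.1: [[0.4281, 0.3679, 0.1], [0.4114, 0.2338, 0.1], [0.4735, 0.2151, 0.1], [0.4857, 0.3559, 0.1]]
pink [0.5106 0.1053 0.024 ]
```

View pics/box.png

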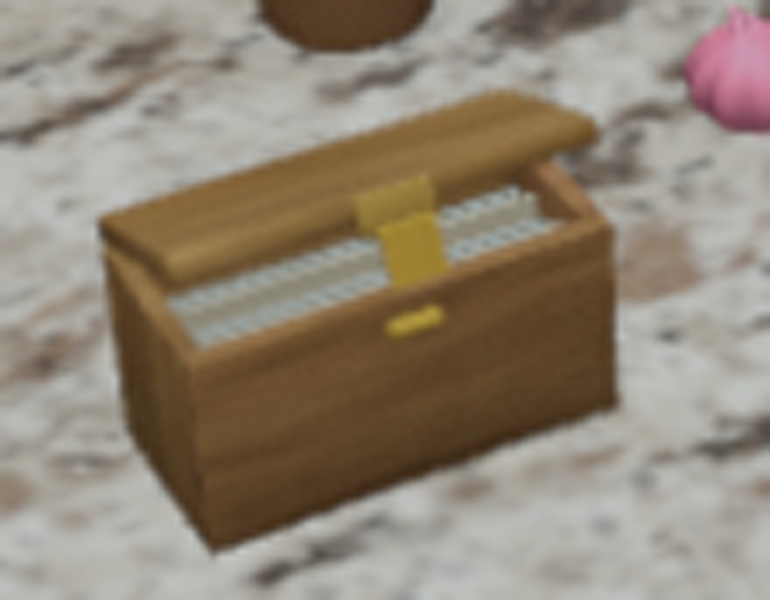

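The crop shows the front face of the box, with its top corners at scene (228.6,294.3) and (287.4,274.2) and its bottom corners at (230.7,322.2) and (288.1,300.5). The lid is roughly 0.4-0.6 rad open.

Run:
```python
from h import *
d=cam("scene")
L,R=onz(d,230.7,322.2,0),onz(d,288.1,300.5,0); l,r=onz(d,228.6,294.3,.076),onz(d,287.4,274.2,.076)
print(L,R,l,r,np.linalg.norm(L-R),np.linalg.norm(l-r))
M=(L+R+l+r)/4;e=(L-R+l-r);y=e/np.linalg.norm(e);x=np.array([y[1],-y[0],0])
H=M+.07*x;H[2]=.076; print("front",M,"yaw",np.degrees(np.arctan2(x[1],x[0])),"hinge",H,"lidfront",H-.057*x+[0,0,.01])
# predicted front-edge top corners of the lid for angles, vs seen (224.9,281.6) (285.3,259.7)
for th in(.3,.4,.5,.6,.7,.8):
    F=H-x*(.07*np.cos(th)+.01*np.sin(th)*-1*-1*0)+np.array([0,0,.07*np.sin(th)])
    print(th,proj(d,F+y*.0675),proj(d,F-y*.0675))
```

```text
[0.4247 0.3674 0.    ] [0.4101 0.2355 0.    ] [0.4202 0.3671 0.076 ] [0.404  0.2391 0.076 ] 0.13270557637115332 0.12902108354838754
front [0.41475  0.302275 0.038   ] yaw -6.758436979620656 hinge [0.48426358 0.29403715 0.076     ] lidfront [0.42765966 0.30074511 0.086     ]
0.3 [225.4 284.8] [287.2 263.9]
0.4 [224.6 281.5] [286.6 260.7]
0.5 [223.7 278. ] [285.8 257.4]
0.6 [222.7 274.5] [284.9 254.1]
0.7 [221.7 271.1] [283.8 250.9]
0.8 [220.5 267.6] [282.7 247.6]
```

Request:
{"name": "step_arm", "arguments": {"steps": [[0.03, -0.97, 0.15, 0, 0, 0, 1], [0.03, -0.97, 0.15, 0, 0, 0, 1], [0.03, -0.97, 0.15, 0, 0, 0, 1], [0.03, -0.97, 0.15, 0, 0, 0, 1], [0.03, -0.97, 0.15, 0, 0, 0, 1], [0.03, -0.97, 0.15, 0, 0, 0, 1], [0.03, -0.97, 0.15, 0, 0, 0, 1], [0.03, -0.97, 0.15, 0, 0, 0, 1]]}}

```text
time_s: 2.45
position: [0.4322, 0.212, 0.2611]
tcp_rot: [[1.0, 0.004, -0.001], [0.004, -1.0, 0.002], [-0.001, -0.002, -1.0]]
force: [0.1, -0.0, -0.1]
opening: 0.005
grasp_force: 0.0
```

Request:
{"name": "step_arm", "arguments": {"steps": [[0, -0.293, 0.15, 0, 0, 0, 1], [0, -0.293, 0.15, 0, 0, 0, 1], [0, -0.293, 0.25, 0, 0, 0, 1], [0, -0.293, 0.35, 0, 0, 0, 1], [0, -0.293, 0.35, 0, 0, 0, 1]]}}

```text
time_s: 2.87
position: [0.4293, 0.2934, 0.152]
tcp_rot: [[1.0, -0.0, -0.012], [-0.0, -1.0, -0.005], [-0.012, 0.005, -1.0]]
force: [-0.9, 0.4, 0.7]
opening: 0.003
grasp_force: 0.0
```

Run:
```python
from h import *
s=read_state();print(s["position"],s["force"])
a=cam("scene")["im"][220:330,190:330];b=cam("wrist")["im"]
o=np.zeros((600,800,3),np.uint8);o[:314,:400]=cv2.resize(a,(400,314),interpolation=cv2.INTER_CUBIC);o[314:564,400:]=cv2.resize(b,(400,250));cv2.imwrite("pics/p1.png",o)
```

```text
[0.42931564 0.29336077 0.15197941] [-0.89206267  0.39287107  0.68165313]
```

View pics/p1.png

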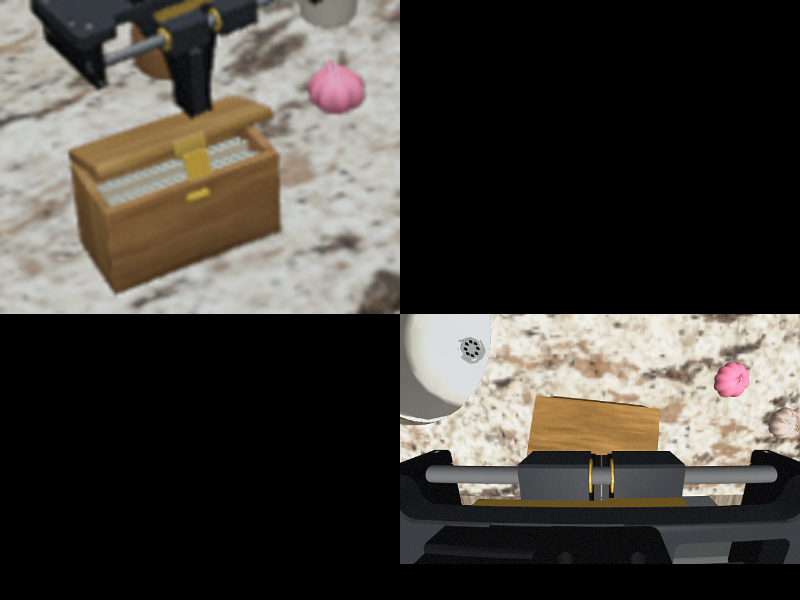

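The fingertips (crop (195,110)) hang over the lid's front part near mid-length, with the front catch at (198,165). Now press.

Request:
{"name": "step_arm", "arguments": {"steps": [[0, -0.01, 0.03, 0, 0, 0, 1], [0, -0.01, 0.06, 0, 0, 0, 1], [0, -0.01, 0.08, 0, 0, 0, 1], [0, -0.01, 0.1, 0, 0, 0, 1], [0, -0.01, 0.12, 0, 0, 0, 1], [0, -0.01, 0.13, 0, 0, 0, 1], [0, -0.01, 0.14, 0, 0, 0, 1]]}}

```text
time_s: 3.55
position: [0.4316, 0.2986, 0.1157]
tcp_rot: [[1.0, 0.0, -0.001], [0.0, -1.0, -0.0], [-0.001, 0.0, -1.0]]
force: [-2.7, -0.7, 13.8]
opening: 0.007
grasp_force: 6.4
```

Request:
{"name": "step_arm", "arguments": {"steps": [[0, 0, 0.007, 0, 0, 0, 1], [0, 0, 0.012, 0, 0, 0, 1], [0, 0, 0.016, 0, 0, 0, 1], [0, 0, 0.016, 0, 0, 0, 1]]}}

```text
time_s: 3.88
position: [0.4318, 0.2987, 0.1109]
tcp_rot: [[1.0, 0.0, -0.001], [0.0, -1.0, -0.0], [-0.001, 0.0, -1.0]]
force: [-2.1, 0.5, 3.1]
opening: 0.003
grasp_force: 1.7
```

Request:
{"name": "step_arm", "arguments": {"steps": [[0, 0, 0.006, 0, 0, 0, 1], [0, 0, 0.01, 0, 0, 0, 1], [0, 0, 0.01, 0, 0, 0, 1]]}}

```text
time_s: 4.13
position: [0.4318, 0.2987, 0.1104]
tcp_rot: [[1.0, 0.001, 0.0], [0.001, -1.0, -0.0], [0.0, 0.0, -1.0]]
force: [-6.5, -2.3, 22.4]
opening: 0.001
grasp_force: 11.4
```

The force dropped at the snap, and the lid now stops hard at tip height 86 mm, so it's shut. Lift and go over to the tongs.

Request:
{"name": "step_arm", "arguments": {"steps": [[0, 0, -0.14, 0, 0, 0, 1], [0, 0, -0.28, 0, 0, 0, 1], [0, 0.2, -0.42, 0, 0, -0.16, 0], [0.02, 0.9, -0.55, 0, 0, -0.95, -1], [0.02, 0.9, -0.55, 0, 0, -0.95, -1], [0.02, 0.9, -0.55, 0, 0, -0.95, -1], [0.02, 0.9, -0.55, 0, 0, -0.95, -1], [0.02, 0.9, -0.55, 0, 0, -0.95, -1]]}}

```text
time_s: 4.8
position: [0.4377, 0.089, 0.2581]
tcp_rot: [[0.786, 0.619, 0.002], [0.619, -0.786, -0.001], [0.001, 0.002, -1.0]]
force: [-0.0, 0.5, 0.6]
opening: 0.375
grasp_force: 0.0
```

Run:
```python
from h import *
d=cam("scene"); cv2.imwrite("pics/lid2.png",cv2.resize(d["im"][240:330,200:310],(550,450),interpolation=cv2.INTER_CUBIC))
s=read_state(); print(s["position"],s["tcp_rot"].round(3).tolist(),s["joint_positions"].round(1))
```

```text
[0.43942409 0.08388284 0.25940773] [[0.784, 0.621, 0.005], [0.621, -0.784, -0.005], [0.001, 0.007, -1.0]] [ -3.4  15.5 105.8  -0.3  58.4  48.4]
```

View pics/lid2.png

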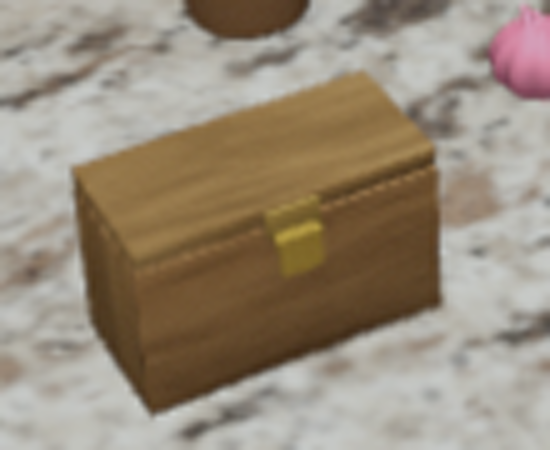

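The lid is shut flush, with the brass catch over the stud at (300,245). On to the tongs.

Request:
{"name": "step_arm", "arguments": {"steps": [[-0.42, 0.88, 0, 0, 0, -0.81, -1], [-0.42, 0.88, 0, 0, 0, -0.81, -1], [-0.42, 0.88, 0, 0, 0, -0.81, -1], [-0.42, 0.88, 0, 0, 0, -0.81, -1], [-0.42, 0.88, 0, 0, 0, -0.81, -1], [-0.42, 0.88, 0, 0, 0, -0.81, -1], [-0.42, 0.88, 0, 0, 0, -0.81, -1], [-0.42, 0.88, 0, 0, 0, -0.81, -1]]}}

```text
time_s: 5.52
position: [0.5015, -0.1996, 0.2576]
tcp_rot: [[0.272, 0.962, 0.003], [0.962, -0.272, -0.003], [-0.002, 0.004, -1.0]]
force: [1.2, 0.1, -0.3]
opening: 0.972
grasp_force: 0.0
```

Run:
```python
from h import *
c=cam("wrist"); cv2.imwrite("pics/w2.png",c["im"]); np.save("w2.npy",c,allow_pickle=True)
s=read_state(); print(s["position"],s["tcp_rot"].round(3).tolist(),s["joint_positions"].round(1))
```

```text
[ 0.50314335 -0.20378881  0.25772912] [[0.275, 0.962, 0.005], [0.962, -0.275, -0.008], [-0.006, 0.007, -1.0]] [-33.7  23.   93.6  -0.2  62.9 -17.7]
```

View pics/w2.png

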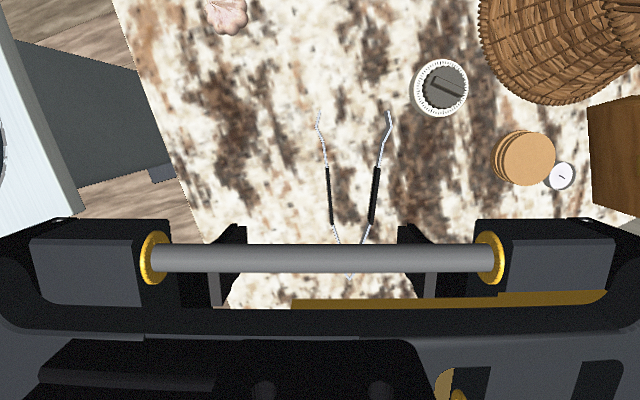

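The view shows the tongs' flats at left (327,168)-(333,223) and right (377,168)-(371,224), with jaw tips at (318,112) and (389,112). The timer is at (442,88), and the bulb at the top left (225,10).

Run:
```python
from h import *
c=np.load("w2.npy",allow_pickle=True).item(); s=read_state();R=np.array(s["tcp_rot"]);p=s["position"]
# refine black flats by mask
g=c["im"].max(2)[160:232,310:400]; m=(g<45).astype(np.uint8)
n,l,st,ce=cv2.connectedComponentsWithStats(m)
for i in range(1,n):
    if st[i,4]>60: print(st[i],ce[i]+[310,160], onz(c,*(ce[i]+[310,160]),.02))
A=[onz(c,*q,.027) for q in((327,168),(333,223),(377,168),(371,224))]
print(A); F=(A[0]+A[2])/2;B=(A[1]+A[3])/2;d=F-B;print("mid",(F+B)/2,"heading",np.degrees(np.arctan2(d[1],d[0])),np.linalg.norm(d))
J=[onz(c,*q,.025) for q in((318,112),(389,112))];print("tips",J,np.mean(J,0))
G=(F+B)/2; print("tool delta",R.T@(np.array([G[0],G[1],.028])-p), "heading x",np.degrees(np.arctan2(R[1,0],R[0,0])))
```

```text
[ 58   6  12  59 289] [373.3633218  194.89965398] [ 0.5578 -0.2414  0.02  ]
[ 16   8   8  57 136] [329.25735294 195.625     ] [ 0.504 -0.227  0.02 ]
[array([ 0.5108, -0.1915,  0.027 ]), array([ 0.4993, -0.261 ,  0.027 ]), array([ 0.5692, -0.208 ,  0.027 ]), array([ 0.5453, -0.2755,  0.027 ])]
mid [ 0.53115 -0.234    0.027  ] heading 75.51199937731593 0.07074984098922063
tips [array([ 0.5185, -0.1254,  0.025 ]), array([ 0.5985, -0.1479,  0.025 ])] [ 0.5585  -0.13665  0.025  ]
tool delta [-0.0200165   0.033589    0.23009493] heading x 74.05830308636851
```

Request:
{"name": "step_arm", "arguments": {"steps": [[-0.067, 0.112, 0.1, 0, 0, -0.03, -1], [-0.067, 0.112, 0.23, 0, 0, -0.03, -1], [-0.067, 0.112, 0.35, 0, 0, -0.03, -1], [-0.067, 0.112, 0.45, 0, 0, -0.03, -1], [-0.067, 0.112, 0.53, 0, 0, -0.03, -1], [-0.067, 0.112, 0.53, 0, 0, -0.03, -1]]}}

```text
time_s: 6.07
position: [0.5242, -0.2215, 0.0934]
tcp_rot: [[0.248, 0.969, -0.008], [0.969, -0.248, 0.005], [0.003, -0.009, -1.0]]
force: [-0.4, -0.6, -1.0]
opening: 0.998
grasp_force: 0.0
```

Run:
```python
from h import *
c=cam("wrist"); s=read_state();R=np.array(s["tcp_rot"]);p=s["position"]
cv2.imwrite("pics/w3.png",c["im"]); np.save("w3.npy",c,allow_pickle=True)
print(p, "tool delta",R.T@(np.array([.5311,-.2340,.028])-p), "heading x",np.degrees(np.arctan2(R[1,0],R[0,0])))
```

```text
[ 0.5254993  -0.22225862  0.09592883] tool delta [-0.01012005  0.00871944  0.06786096] heading x 75.67229324205086
```

View pics/w3.png

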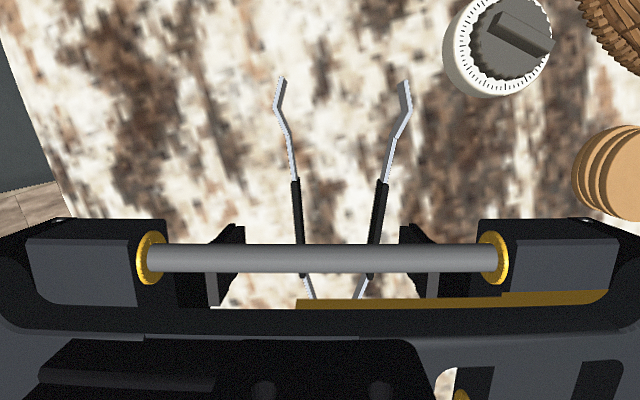

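The flats run from (295,179) to (303,274) on the left and from (385,180) to (371,276) on the right, both inside the open fingers.

Run:
```python
from h import *
c=np.load("w3.npy",allow_pickle=True).item()
s=read_state();R=np.array(s["tcp_rot"]);p=s["position"]
A=[onz(c,*q,.027) for q in((295,179),(303,274),(385,180),(371,276))]
F=(A[0]+A[2])/2;B=(A[1]+A[3])/2;d=F-B;print(A,"mid",(F+B)/2,"heading",np.degrees(np.arctan2(d[1],d[0])),np.linalg.norm(d))
G=(F+B)/2; print(p,"tool delta",R.T@(np.array([G[0],G[1],.028])-p))
J=[onz(c,*q,.025) for q in((281,76),(409,80))];print(J,np.mean(J,0))
```

```text
[array([ 0.5126, -0.1899,  0.027 ]), array([ 0.4992, -0.2593,  0.027 ]), array([ 0.5714, -0.2056,  0.027 ]), array([ 0.5472, -0.2731,  0.027 ])] mid [ 0.5326   -0.231975  0.027   ] heading 74.64223251531708 0.07098480471199452
[ 0.5254993  -0.22225862  0.09592883] tool delta [-0.00778684  0.00967168  0.06785999]
[array([ 0.5215, -0.1239,  0.025 ]), array([ 0.5999, -0.1464,  0.025 ])] [ 0.5607  -0.13515  0.025  ]
```

Request:
{"name": "step_arm", "arguments": {"steps": [[-0.028, 0.031, 0.02, 0, 0, 0.02, -1], [-0.028, 0.031, 0.06, 0, 0, 0.02, -1], [-0.028, 0.031, 0.1, 0, 0, 0.02, -1], [-0.028, 0.031, 0.13, 0, 0, 0.02, -1], [-0.028, 0.031, 0.13, 0, 0, 0.02, -1]]}}

```text
time_s: 6.53
position: [0.5327, -0.2332, 0.0579]
tcp_rot: [[0.263, 0.965, -0.003], [0.965, -0.263, 0.002], [0.001, -0.003, -1.0]]
force: [0.1, 0.1, 0.5]
opening: 1.001
grasp_force: 0.0
```

Run:
```python
from h import *
s=read_state();R=np.array(s["tcp_rot"]);p=s["position"]
print(p,"tool delta",R.T@(np.array([.532,-.2328,.028])-p),"heading x",np.degrees(np.arctan2(R[1,0],R[0,0])))
```

```text
[ 0.53274031 -0.23318651  0.05789549] tool delta [ 0.00014488 -0.00071945  0.02989815] heading x 74.77841499952213
```

Request:
{"name": "step_arm", "arguments": {"steps": [[0, 0, 0.03, 0, 0, 0, -1], [0, 0, 0.07, 0, 0, 0, -1], [0, 0, 0.1, 0, 0, 0, -1], [0, 0, 0.1, 0, 0, 0, -0.6], [0, 0, 0.1, 0, 0, 0, -0.3], [0, 0, 0.1, 0, 0, 0, -0.3], [0, 0, 0.1, 0, 0, 0, -0.3], [0, 0, 0.1, 0, 0, 0, -0.3]]}}

```text
time_s: 7.2
position: [0.5341, -0.234, 0.03]
tcp_rot: [[0.262, 0.965, 0.001], [0.965, -0.262, -0.0], [-0.0, 0.001, -1.0]]
force: [0.0, -0.2, -2.0]
opening: 0.715
grasp_force: 3.9
```

Request:
{"name": "step_arm", "arguments": {"steps": [[0, 0, 0, 0, 0, 0, -0.3], [0, 0, 0, 0, 0, 0, -0.3], [0, 0, 0, 0, 0, 0, -0.3], [0, 0, 0, 0, 0, 0, -0.3]]}}

```text
time_s: 7.53
position: [0.5341, -0.234, 0.0299]
tcp_rot: [[0.262, 0.965, 0.001], [0.965, -0.262, -0.0], [-0.0, 0.001, -1.0]]
force: [0.0, 0.8, 1.8]
opening: 0.656
grasp_force: 5.1
```

Request:
{"name": "step_arm", "arguments": {"steps": [[0, 0, -0.02, 0, 0, 0, -0.3], [0, 0, -0.06, 0, 0, 0, -0.3], [0, 0, -0.12, 0, 0, 0, -0.3], [0, 0, -0.18, 0, 0, 0, -0.3], [0, 0, -0.25, 0, 0, 0, -0.3], [0, 0, -0.3, 0, 0, 0, -0.3], [0, 0, -0.3, 0, 0, 0, -0.3]]}}

```text
time_s: 8.12
position: [0.536, -0.2347, 0.124]
tcp_rot: [[0.263, 0.965, 0.007], [0.965, -0.263, -0.003], [-0.001, 0.007, -1.0]]
force: [0.4, 3.2, 5.7]
opening: 0.652
grasp_force: 4.8
```

Run:
```python
from h import *
c=cam("wrist"); s=read_state();R=np.array(s["tcp_rot"]);p=s["position"]
np.save("w4.npy",c,allow_pickle=True)
cv2.imwrite("pics/w4.png",c["im"]); print(p,s["force"],s["grasp_force"],s["opening"])
# where should jaw tips appear if held level (top edge 11 mm above jaw centre, which is ~ at TCP-.016)
for a in(.086,.105):
  for y in(-.038,.038): print(a,y,proj(c,p+R@np.array([a,y,.016-.011])))
# bulb by look in previous w1
```

```text
[ 0.53566921 -0.23410373  0.12310297] [0.41908538 3.59965791 5.83348457] 4.881428193093598 0.6514990229793838
0.086 -0.038 [234.9  72.3]
0.086 0.038 [407.1  72.1]
0.105 -0.038 [232.6  26. ]
0.105 0.038 [409.4  25.9]
```

View pics/w4.png

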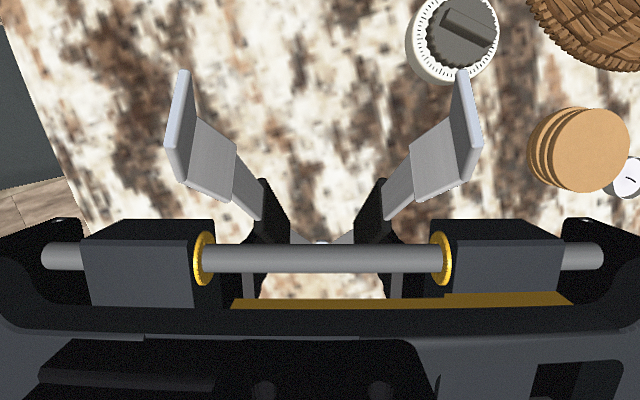

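The jaws show at (185,130) and (465,130), much bigger than the level prediction (about (233,50) and (408,50)). So the tongs have pitched jaws-up in the light hold. I'll lower them to lie flat again, then slide them along the worktop to the bulb instead.

Request:
{"name": "step_arm", "arguments": {"steps": [[0, 0, 0.06, 0, 0, 0, -0.3], [0, 0, 0.11, 0, 0, 0, -0.3], [0, 0, 0.16, 0, 0, 0, -0.3], [0, 0, 0.2, 0, 0, 0, -0.3], [0, 0, 0.24, 0, 0, 0, -0.3], [0, 0, 0.28, 0, 0, 0, -0.3], [0, 0, 0.305, 0, 0, 0, -0.3], [0, 0, 0.305, 0, 0, 0, -0.3]]}}

```text
time_s: 8.83
position: [0.5338, -0.2343, 0.0269]
tcp_rot: [[0.263, 0.965, -0.001], [0.965, -0.263, 0.0], [-0.0, -0.001, -1.0]]
force: [0.4, -0.4, -0.6]
opening: 0.654
grasp_force: 5.3
```

```bash
cat > jaw.py <<'E'
from h import *
# steel = smooth, low-saturation, mid-grey pixels; print blobs in the view ahead of the gripper
def jaws(c):
    im=c["im"]; hsv=cv2.cvtColor(im,cv2.COLOR_BGR2HSV); b=im[:,:,0].astype(int)-im[:,:,2]
    m=((hsv[:,:,1]<60)&(b>=2)&(hsv[:,:,2]>70)).astype(np.uint8); m[215:]=0
    m=cv2.morphologyEx(m,cv2.MORPH_OPEN,np.ones((3,3)))
    n,l,st,ce=cv2.connectedComponentsWithStats(m)
    for i in sorted(range(1,n),key=lambda i:-st[i,4])[:6]: print("  blob x,y,w,h,area",st[i].tolist(),ce[i].round())
E
python3 - <<'E'
from jaw import *
for f in("w3.npy","w4.npy"): print(f);jaws(np.load(f,allow_pickle=True).item())
c=cam("wrist"); s=read_state();R=np.array(s["tcp_rot"]);p=s["position"];print(p,s["force"],s["opening"],s["grasp_force"])
np.save("w5.npy",c,allow_pickle=True);jaws(c)
for a in(.067,.105): print(a,[proj(c,p+R@np.array([a,y,.016-.011])) for y in(-.038,.038)])
E
```

```text
w3.npy
  blob x,y,w,h,area [0, 56, 48, 125, 2910] [ 16. 132.]
  blob x,y,w,h,area [384, 80, 29, 103, 453] [399. 129.]
  blob x,y,w,h,area [273, 77, 15, 58, 252] [279. 107.]
  blob x,y,w,h,area [286, 136, 10, 45, 190] [291. 158.]
  blob x,y,w,h,area [0, 51, 3, 4, 12] [ 1. 52.]
  blob x,y,w,h,area [0, 179, 2, 3, 6] [  0. 180.]
w4.npy
  blob x,y,w,h,area [0, 33, 58, 143, 3725] [ 19. 124.]
  blob x,y,w,h,area [163, 69, 26, 80, 873] [175. 109.]
  blob x,y,w,h,area [458, 69, 26, 79, 841] [471. 109.]
  blob x,y,w,h,area [613, 159, 27, 37, 632] [628. 178.]
  blob x,y,w,h,area [0, 26, 3, 6, 17] [ 1. 29.]
[ 0.53369241 -0.234123    0.02723079] [-0.66798694 -0.16680776 -2.24575661] 0.6491279678172951 5.306535114177677
  blob x,y,w,h,area [385, 50, 17, 73, 461] [393.  86.]
  blob x,y,w,h,area [237, 53, 19, 72, 433] [246.  88.]
  blob x,y,w,h,area [213, 0, 26, 51, 352] [225.  25.]
  blob x,y,w,h,area [399, 0, 26, 49, 341] [412.  23.]
0.067 [array([237.6, 117.2]), array([406.3, 117. ])]
0.105 [array([232.7,  26.2]), array([410.9,  26. ])]
```

Run:
```python
from h import *
u=lambda h:np.array([[np.cos(h),np.sin(h)],[np.sin(h),-np.cos(h)]])
a=np.load("w3.npy",allow_pickle=True).item(); b=np.load("w5.npy",allow_pickle=True).item()
U=u(np.radians(74.7))
for n,q in(("tipL",(281,76)),("kinkL",(286,136)),("V L",(274,107)),("tipR",(409,80)),("V R",(411,112)),("armL start",(295,181))): print("w3",n,(U@(onz(a,*q,.025)[:2]-[.5326,-.232])).round(4))
for n,q in(("kinkL",(237,52)),("kinkR",(401,50)),("VL",(213,10)),("VR",(425,10)),("armL start",(254,125)),("armR start",(386,123))): print("w5",n,[(U@(onz(b,*q,z)[:2]-[.5337,-.2341])).round(4).tolist() for z in(.025,.035,.045)])
```

```text
w3 tipL [ 0.1013 -0.0392]
w3 kinkL [ 0.0638 -0.0364]
w3 V L [ 0.0822 -0.044 ]
w3 tipR [0.1003 0.0423]
w3 V R [0.0805 0.045 ]
w3 armL start [ 0.0335 -0.0305]
w5 kinkL [[0.0939, -0.0361], [0.0918, -0.0335], [0.0896, -0.0308]]
w5 kinkR [[0.0947, 0.0334], [0.0925, 0.031], [0.0903, 0.0286]]
w5 VL [[0.1106, -0.0454], [0.1073, -0.0421], [0.1039, -0.0388]]
w5 VR [[0.1106, 0.0427], [0.1073, 0.0396], [0.1039, 0.0366]]
w5 armL start [[0.0635, -0.0302], [0.0635, -0.0281], [0.0636, -0.0258]]
w5 armR start [[0.0644, 0.0283], [0.0643, 0.0263], [0.0644, 0.0242]]
```

The tongs are level again but slid 30 mm forward in the fingers. I'll open, move 30 mm forward and regrip at the flats' middle.

Request:
{"name": "step_arm", "arguments": {"steps": [[0, 0, 0, 0, 0, 0, -1], [0, 0, 0, 0, 0, 0, -1], [0, 0, 0, 0, 0, 0, -1], [0.05, 0, -0.003, 0, 0, 0, -1], [0.1, 0, -0.003, 0, 0, 0, -1], [0.1, 0, -0.003, 0, 0, 0, -1]]}}

```text
time_s: 9.38
position: [0.5417, -0.2018, 0.0292]
tcp_rot: [[0.261, 0.965, -0.001], [0.965, -0.261, 0.002], [0.001, -0.001, -1.0]]
force: [0.5, -0.2, -0.2]
opening: 0.975
grasp_force: 0.0
```

Request:
{"name": "step_arm", "arguments": {"steps": [[0, 0, 0, 0, 0, 0, -0.25], [0, 0, 0, 0, 0, 0, -0.25], [0, 0, 0, 0, 0, 0, -0.25], [0, 0, 0, 0, 0, 0, -0.25], [0, 0, 0, 0, 0, 0, -0.25], [0, 0, 0, 0, 0, 0, -0.25], [0, 0, 0, 0, 0, 0, -0.25]]}}

```text
time_s: 9.97
position: [0.5417, -0.2052, 0.029]
tcp_rot: [[0.263, 0.965, -0.0], [0.965, -0.263, 0.0], [0.0, -0.0, -1.0]]
force: [0.6, 0.2, 1.2]
opening: 0.642
grasp_force: 4.7
```

```bash
cat >> jaw.py <<'E'
def see(pts=()):
    c=cam("wrist"); s=read_state();R=np.array(s["tcp_rot"]);p=np.array(s["position"])
    print(p.round(4),"hdg",np.degrees(np.arctan2(R[1,0],R[0,0])).round(1),"F",s["force"].round(1),s["opening"],s["grasp_force"])
    jaws(c); return c,R,p
E
python3 - <<'E'
from jaw import *
c,R,p=see(); np.save("w6.npy",c,allow_pickle=True)
for a,y in((.0335,.029),(.0638,.034),(.082,.042),(.1,.038)): print(a,[proj(c,[*(p+R@np.array([a,k*y,0]))[:2],.025]) for k in(-1,1)])
E
```

```text
[ 0.5417 -0.2051  0.029 ] hdg 74.8 F [-0.1 -0.   0.7] 0.6340540240038096 4.778436818160117
  blob x,y,w,h,area [375, 31, 34, 155, 945] [392. 105.]
  blob x,y,w,h,area [231, 33, 24, 88, 542] [241.  78.]
  blob x,y,w,h,area [253, 121, 15, 66, 356] [260. 154.]
0.0335 [array([260.8, 190.4]), array([383.6, 190.2])]
0.0638 [array([246.7, 124.7]), array([397.7, 124.5])]
0.082 [array([226.4,  82.6]), array([417.9,  82.3])]
0.1 [array([233.2,  38.6]), array([411. ,  38.3])]
```

Request:
{"name": "step_arm", "arguments": {"steps": [[0, 0, 0, 0, 0, -0.05, -0.25], [0, 0, 0, 0, 0, -0.15, -0.25], [0, 0, 0, 0, 0, -0.28, -0.25], [0, 0, 0, 0, 0, -0.42, -0.25], [0, 0, 0, 0, 0, -0.56, -0.25], [0, 0, 0, 0, 0, -0.7, -0.25], [0, 0, 0, 0, 0, -0.8, -0.25], [0, 0, 0, 0, 0, -0.85, -0.25]]}}

```text
time_s: 10.68
position: [0.5418, -0.2052, 0.029]
tcp_rot: [[-0.394, 0.919, 0.0], [0.919, 0.394, -0.0], [-0.0, 0.0, -1.0]]
force: [0.3, 0.2, 0.8]
opening: 0.623
grasp_force: 4.3
```

```bash
cat >> jaw.py <<'E'
def bulb(c,n=""):
    im=c["im"]; lab=cv2.cvtColor(im,cv2.COLOR_BGR2LAB)
    return lab
E
python3 - <<'E'
from jaw import *
c,R,p=see(); np.save("w7.npy",c,allow_pickle=True)
print("expected tips",[proj(c,[*(p+R@np.array([.1,k,0]))[:2],.025]) for k in(-.038,.038)])
B=np.array([.4515,.0065,.024]);print("bulb px",proj(c,B),"tool delta",R.T@(B-p))
w=np.load("w1.npy",allow_pickle=True).item()
hs=cv2.cvtColor(w["im"],cv2.COLOR_BGR2HSV);print("bulb hsv",hs[140:162:5,250:272:5].reshape(-1,3).tolist())
E
```

```text
[ 0.5418 -0.2051  0.029 ] hdg 113.2 F [-0.6  0.5  0.8] 0.625321225455072 4.473644864172002
  blob x,y,w,h,area [384, 31, 23, 88, 587] [396.  75.]
  blob x,y,w,h,area [234, 33, 23, 88, 566] [243.  77.]
  blob x,y,w,h,area [255, 121, 15, 66, 372] [262. 154.]
  blob x,y,w,h,area [373, 120, 14, 66, 367] [379. 152.]
expected tips [array([234.6,  39.3]), array([412.4,  39.1])]
bulb px [ 324.2 -279. ] tool delta [0.23010617 0.00046487 0.00495137]
bulb hsv [[12, 50, 223], [6, 29, 225], [14, 48, 224], [13, 40, 227], [10, 59, 170], [11, 19, 227], [11, 46, 206], [9, 33, 222], [1, 29, 223], [9, 58, 190], [11, 22, 231], [13, 49, 186], [7, 28, 230], [2, 29, 227], [12, 40, 227], [14, 21, 234], [13, 58, 197], [8, 61, 191], [2, 35, 220], [9, 41, 225], [11, 22, 231], [9, 15, 233], [5, 25, 224], [4, 34, 220], [12, 57, 209]]
```

Request:
{"name": "step_arm", "arguments": {"steps": [[0.03, 0, 0, 0, 0, 0, -0.25], [0.09, 0, 0, 0, 0, 0, -0.25], [0.15, 0, 0, 0, 0, 0, -0.25], [0.21, 0, 0, 0, 0, 0, -0.25], [0.27, 0, 0, 0, 0, 0, -0.25], [0.33, 0, 0, 0, 0, 0, -0.25], [0.37, 0, 0, 0, 0, 0, -0.25], [0.39, 0, 0, 0, 0, 0, -0.25]]}}

```text
time_s: 11.4
position: [0.4947, -0.0956, 0.029]
tcp_rot: [[-0.392, 0.92, -0.001], [0.92, 0.392, 0.001], [0.001, -0.001, -1.0]]
force: [-0.2, -0.5, -0.9]
opening: 0.623
grasp_force: 4.3
```

```bash
cat >> jaw.py <<'E'
def dump(c,r0,r1,c0,c1,st):
    # coarse classes: s steel, p pinkish-white bulb, k black, . other
    hs=cv2.cvtColor(cv2.blur(c["im"],(5,5)),cv2.COLOR_BGR2HSV); im=cv2.blur(c["im"],(5,5)).astype(int)
    for r in range(r0,r1,st):
        print(r,"".join("k" if hs[r,x,2]<45 else "s" if im[r,x,0]>=im[r,x,2] else "p" if (hs[r,x,0]<9 or hs[r,x,0]>165) and hs[r,x,2]>120 else "." for x in range(c0,c1,st)))
E
python3 - <<'E'
from jaw import *
c,R,p=see(); np.save("w8.npy",c,allow_pickle=True)
B=np.array([.4515,.0065,.024]);print("bulb px",proj(c,B),proj(c,B+[0,0,.024]),"tool delta",R.T@(B-p))
dump(c,0,160,180,460,5)
E
```

```text
[ 0.4944 -0.095   0.029 ] hdg 113.1 F [-1.7  3.3  2.4] 0.6294851845268099 4.391432056905842
  blob x,y,w,h,area [0, 0, 55, 51, 1408] [29. 21.]
  blob x,y,w,h,area [384, 31, 23, 88, 571] [396.  74.]
  blob x,y,w,h,area [234, 33, 24, 88, 553] [243.  78.]
  blob x,y,w,h,area [255, 121, 16, 66, 383] [262. 154.]
  blob x,y,w,h,area [373, 120, 14, 66, 370] [379. 152.]
  blob x,y,w,h,area [0, 38, 24, 23, 209] [11. 50.]
bulb px [324.  12.] [324.4 -12. ] tool delta [0.11021316 0.00039608 0.00519516]
0 ......................pppp.pp...........................
5 .....................ppppp.pp...........................
10 .....................ppppppppp..........................
15 ......................pppppppp..........................
20 ......................ppppppp...........................
25 ........................ppppppppp.....p.................
30 .......................ppppp.ppppp......................
35 .............s..........ppp....p..........ss............
40 .............ss................p..........ss............
45 .............ss............................s............
50 ...
[... 625 characters left out ...]
...............ss............
105 ..............s..........................ss.............
110 ..............ss.........................ss.............
115 ..............ps........................ss..............
120 ...............ss.......................ss..............
125 ...............ss.......................ss..............
130 ................s.......................ss..............
135 ................s.......................ss..............
140 ................ss......................s...............
145 ................ss......................s...............
150 ................ss.....................ss...............
155 ................ss.....................ss...............
```

Request:
{"name": "step_arm", "arguments": {"steps": [[0.02, 0, 0, 0, 0, 0, -0.25], [0.05, 0, 0, 0, 0, 0, -0.25], [0.075, 0, 0, 0, 0, 0, -0.25], [0.075, 0, 0, 0, 0, 0, -0.25]]}}

```text
time_s: 11.78
position: [0.4863, -0.0754, 0.029]
tcp_rot: [[-0.392, 0.92, -0.001], [0.92, 0.392, 0.001], [0.001, -0.001, -1.0]]
force: [-0.3, 1.5, 1.9]
opening: 0.625
grasp_force: 4.4
```

Run:
```python
from jaw import *
c,R,p=see(); np.save("w9.npy",c,allow_pickle=True)
B=np.array([.4515,.0065,.024]);print("bulb px",proj(c,B),"tool delta",R.T@(B-p))
lab=cv2.cvtColor(cv2.GaussianBlur(c["im"],(9,9),0),cv2.COLOR_BGR2LAB).astype(int)
sv=cv2.GaussianBlur(c["im"],(9,9),0).min(2)
for r in range(0,150,8): print(r," ".join(f"{lab[r,x,1]-128:2d}/{lab[r,x,2]-128:2d}" for x in range(236,412,8)))
b=c["im"]; hs=cv2.cvtColor(b,cv2.COLOR_BGR2HSV)
```

```text
[ 0.4864 -0.0757  0.029 ] hdg 113.1 F [-1.1  1.9  2.2] 0.6298815282057084 4.358761589190578
  blob x,y,w,h,area [0, 0, 69, 91, 3181] [35. 41.]
  blob x,y,w,h,area [384, 31, 22, 88, 575] [396.  74.]
  blob x,y,w,h,area [234, 33, 23, 88, 552] [243.  78.]
  blob x,y,w,h,area [255, 121, 15, 66, 371] [262. 154.]
  blob x,y,w,h,area [373, 120, 14, 66, 369] [379. 152.]
  blob x,y,w,h,area [0, 48, 13, 20, 126] [ 5. 59.]
bulb px [323.7  66.1] tool delta [0.0892913  0.00012257 0.00511024]
0  4/16  0/12  0/ 6  0/ 5  0/ 8  2/10  3/10  0/10  0/ 6  2/10  1/ 9 -1/ 6  0/ 9  0/ 6 -1/ 6  0/ 6 -1/ 9 -1/ 5 -1/ 5 -1/ 6 -1/ 6 -1/ 6
8  3/14  1/13  0/ 8 -1/ 6  2/10  4/11  4/11  0/ 9  1/ 9  2/ 6  2/ 6  2/10  3/ 7  2/10  1/ 9 -1/ 7 -1/ 7 -1/ 5 -1/ 6 -1/ 7 -1/ 7  0/ 6
16  2/12  2/14  0/13  0/ 8  2/ 9  4/11  4/11  4/10  4/ 8  4/ 4  2/ 3  2/ 4  2/ 4  2/ 5  5/13 -1/ 8 -1/ 4 -1/ 3 -1/ 5 -1/ 7 -1/ 7 -1/ 7
24  2/11  2/14  2/13  2/12  5/12  3/10  3/11  3/ 4  5/ 4  5/ 6  3/ 4  2/ 4  2/ 4  3/ 4  3/ 7  5/11  2/ 9 -1/ 4 -1/ 4 -1/ 4 -1/ 5  0/ 7
32  1/ 8  0/ 4  2/11  5/14  6/13  5/13  4/11  4/ 4  3/ 5  8/12  5/14  3/ 6  2/
[... 1252 characters left out ...]
 7  0/-3 -1/ 2 -1/ 5
112  4/11  4/12 -1/-5  0/ 1 -1/ 7 -1/ 6 -1/10  0/13  4/10  6/10  5/ 8  2/ 8  5/ 9  5/ 9  1/ 5  0/ 7  1/ 6  3/ 9  1/ 1  0/-6  0/ 5  0/ 5
120  4/12  3/13  0/ 3  0/-1 -1/ 8  0/12  2/13  0/11 -1/11 -1/12  0/10  1/ 9  3/10  0/ 5 -1/ 4 -1/ 4  1/ 7  3/10  0/-1  0/ 4  1/ 9 -1/ 7
128  6/15  4/15 -1/ 9 -1/-3  0/ 9  0/11  0/13  1/13 -1/10 -1/10 -1/ 7  0/ 9  1/ 8  0/ 5 -1/ 5  0/ 7  1/ 7  1/ 7 -1/-3  0/ 6  0/ 5 -1/ 5
136  7/16  7/17  3/14 -1/-5  0/ 6  0/10  1/11  1/13  0/12  0/10  1/11  1/10  1/ 9 -1/ 8 -1/ 6  1/ 6  2/ 6  2/ 6  0/-5  0/ 7  0/ 5 -1/ 9
144  7/16  7/17  6/17  0/-6  0/ 2  0/ 6  0/ 9  0/11 -1/10  0/10  1/12  2/12  1/ 9  0/ 9 -1/ 7  1/ 6  3/ 7  1/ 5  0/-6  0/ 7 -1/ 6  0/ 9
```

The bulb shows between the jaws, centred near (318,62), against (324,66) predicted. I'll advance 4 mm and squeeze.

Request:
{"name": "step_arm", "arguments": {"steps": [[0.013, 0, 0, 0, 0, 0, -0.2], [0.013, 0, 0, 0, 0, 0, -0.1], [0.013, 0, 0, 0, 0, 0, 0], [0.013, 0, 0, 0, 0, 0, 0.1], [0.013, 0, 0, 0, 0, 0, 0.3], [0.013, 0, 0, 0, 0, 0, 0.5], [0.013, 0, 0, 0, 0, 0, 0.8], [0.013, 0, 0, 0, 0, 0, 1]]}}

```text
time_s: 12.5
position: [0.4858, -0.0731, 0.029]
tcp_rot: [[-0.391, 0.92, 0.0], [0.92, 0.391, -0.0], [-0.0, 0.0, -1.0]]
force: [0.5, 0.7, 1.6]
opening: 0.484
grasp_force: 30.0
```

Request:
{"name": "step_arm", "arguments": {"steps": [[0, 0, 0, 0, 0, 0, 1], [0, 0, 0, 0, 0, 0, 1], [0, 0, 0, 0, 0, 0, 1], [0, 0, 0, 0, 0, 0, 1]]}}

```text
time_s: 12.83
position: [0.4858, -0.0731, 0.029]
tcp_rot: [[-0.391, 0.92, 0.0], [0.92, 0.391, -0.0], [-0.0, 0.0, -1.0]]
force: [-0.4, 1.0, 2.8]
opening: 0.49
grasp_force: 30.0
```

Run:
```python
from jaw import *
c,R,p=see(); np.save("w10.npy",c,allow_pickle=True)
```

```text
[ 0.4857 -0.0731  0.029 ] hdg 113.0 F [0.2 0.7 2.2] 0.4866499653340273 30.00051658367738
  blob x,y,w,h,area [0, 0, 71, 94, 3419] [34. 39.]
  blob x,y,w,h,area [364, 31, 20, 88, 591] [373.  74.]
  blob x,y,w,h,area [256, 32, 21, 88, 528] [266.  77.]
  blob x,y,w,h,area [357, 120, 10, 66, 378] [362. 152.]
  blob x,y,w,h,area [274, 121, 11, 66, 375] [279. 154.]
  blob x,y,w,h,area [21, 76, 14, 15, 97] [28. 82.]
```

The squeeze stopped on the bulb at 42 mm with 30 N. Lift gently.

Request:
{"name": "step_arm", "arguments": {"steps": [[0, 0, -0.01, 0, 0, 0, 1], [0, 0, -0.03, 0, 0, 0, 1], [0, 0, -0.05, 0, 0, 0, 1], [0, 0, -0.075, 0, 0, 0, 1], [0, 0, -0.1, 0, 0, 0, 1], [0, 0, -0.1, 0, 0, 0, 1]]}}

```text
time_s: 13.38
position: [0.4865, -0.0733, 0.0606]
tcp_rot: [[-0.391, 0.92, 0.003], [0.92, 0.391, -0.001], [-0.002, 0.002, -1.0]]
force: [0.0, 0.4, -1.3]
opening: 0.483
grasp_force: 30.0
```

Run:
```python
from jaw import *
c,R,p=see()
a=np.load("w10.npy",allow_pickle=True).item()["im"]
for n,(r0,r1,x0,x1) in dict(bulb=(20,100,290,345),outside=(20,100,130,220)).items():
    print(n,np.abs(a[r0:r1,x0:x1].astype(int)-c["im"][r0:r1,x0:x1]).mean())
```

```text
[ 0.4863 -0.0732  0.0601] hdg 113.0 F [-0.   0.3 -1.4] 0.4887764650674339 29.99966997304
  blob x,y,w,h,area [0, 0, 105, 96, 5298] [51. 47.]
  blob x,y,w,h,area [364, 31, 20, 88, 583] [373.  74.]
  blob x,y,w,h,area [256, 32, 21, 88, 520] [266.  77.]
  blob x,y,w,h,area [274, 121, 12, 66, 390] [279. 154.]
  blob x,y,w,h,area [357, 120, 10, 66, 375] [362. 152.]
  blob x,y,w,h,area [87, 0, 16, 25, 221] [94. 13.]
bulb 2.8896969696969697
outside 46.28638888888889
```

The bulb's pixels don't move relative to the gripper while the background does, so it's held and level. Lift on.

Request:
{"name": "step_arm", "arguments": {"steps": [[0, 0, -0.04, 0, 0, 0, 1], [0, 0, -0.1, 0, 0, 0, 1], [0, 0, -0.17, 0, 0, 0, 1], [0, 0, -0.24, 0, 0, 0, 1], [0, 0, -0.31, 0, 0, 0, 1], [0, 0, -0.37, 0, 0, 0, 1], [0, 0, -0.4, 0, 0, 0, 1], [0, 0, -0.4, 0, 0, 0, 1]]}}

```text
time_s: 14.1
position: [0.4867, -0.0734, 0.1807]
tcp_rot: [[-0.391, 0.92, 0.004], [0.92, 0.391, -0.002], [-0.003, 0.003, -1.0]]
force: [0.8, 0.4, -1.0]
opening: 0.484
grasp_force: 30.0
```

Request:
{"name": "step_arm", "arguments": {"steps": [[0, 0, 0, 0, 0, 0, 1], [0, 0, 0, 0, 0, 0, 1], [0, 0, 0, 0, 0, 0, 1], [0, 0, 0, 0, 0, 0, 1], [0, 0, 0, 0, 0, 0, 1], [0, 0, 0, 0, 0, 0, 1]]}}

```text
time_s: 14.6
position: [0.4854, -0.0729, 0.1783]
tcp_rot: [[-0.391, 0.92, -0.001], [0.92, 0.391, 0.001], [0.001, -0.001, -1.0]]
force: [0.0, 1.1, -1.0]
opening: 0.488
grasp_force: 30.0
```

Run:
```python
from jaw import *
c,R,p=see()
a=np.load("w10.npy",allow_pickle=True).item()["im"]
d=np.abs(a[20:100,290:345].astype(int)-c["im"][20:100,290:345]).mean();print("bulb diff",d)
if d<8 and p[2]>.16: print(hand_in())
```

```text
[ 0.4855 -0.0729  0.1785] hdg 113.0 F [-0.   0.1 -1.1] 0.48740215677025683 29.999502355931327
  blob x,y,w,h,area [48, 0, 150, 112, 9009] [121.  50.]
  blob x,y,w,h,area [0, 0, 35, 139, 2929] [11. 54.]
  blob x,y,w,h,area [364, 31, 20, 88, 587] [373.  73.]
  blob x,y,w,h,area [256, 32, 22, 88, 521] [266.  78.]
  blob x,y,w,h,area [274, 121, 12, 66, 395] [279. 154.]
  blob x,y,w,h,area [357, 120, 10, 67, 377] [362. 153.]
bulb diff 3.3324242424242425
the job is handed in; nothing more can be done
None
```

I pressed the lid shut past its catch, and the tongs now hold the garlic bulb about 15 cm above the worktop; I handed the job in at about 14.7 s, with no verdict shown yet.

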